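# Open the worn combination lock of an objective case

### The arm

A 6-joint arm with a two-finger parallel gripper is mounted at the origin on a cart in front of the work surface, level with it; the furniture and walls round the work are solid. World frame = base frame: x ahead of the robot, y to its left, z up, the work surface at z = 0. Lengths are in m, angles in rad, forces in N, time in s.
With the tool pointing down it reaches from about 0.25 to 0.775 m from the base axis. Payload 4 kg.
Tool frame: the origin (TCP) lies midway between the tips of the shut fingers; the grasp point (between the pads) lies grip_point_offset behind it (grip_point_offset is the distance from the TCP to the grasp point, in m); z points along the fingers, y is the line along which they close (so a half turn about z gives the same grasp; the last joint's range is limited). The gripper opens to 94 mm and grips with 3 to 60 N. Pads are 16 mm wide; open, the fingers measure 119 mm over their backs; the gripper's body (75 mm by 177 mm) begins 78 mm behind the grasp point.
Start: joints at [1.025, 0.087, 1.371, -0, 1.684, -0.103], TCP at [0.236, 0.497, 0.206] pointing down, gripper open.
Joint ranges: [-3.1, 3.1], [-0.76, 2.03], [0.27, 2.55], [-1.08, 4.22], [0.17, 2.65], [-2.57, 2.57]. Speed limits (rad/s): [2.79, 2.79, 3.14, 3.14, 3.14, 3.14].

### API

Orientations are given as [roll, pitch, yaw] about the fixed x, y, z axes, in that order (R = Rz(yaw) Ry(pitch) Rx(roll)).
In Python, from bench import * gives the robot as it stands. The module is installed in compiled form; this text tells all that it offers.
- The arm moves only by the tool apply_moves, never from a script. Its argument "commands" is a list of rows, each a list of 7 numbers: the turn, a rotation vector about the world's x, y, z in rad, then the shift along the world's x, y, z in m, then the opening in per cent of the stroke, from 0 (shut) to 100 (fully open). In form: [[ax, ay, az, x, y, z, jaw], ...]. A call has exactly 5 rows; each row is the pose to reach, as a shift and turn from the pose commanded when the call began; what a row does not reach only later rows make up. A row lasts 1/10 s, in which the tool goes at most 50 mm and 8.59 degrees, less where a joint would pass 70% of its speed; a pose out of reach is approached as far as the arm can. A call with a gripper value outside its range is refused whole. The fingers move at their own pace and stop on an object; the grip force is fixed at half the most. Time passes only in rows, so rows that repeat a pose let the fingers close, or fill a call up. It gives the time, the measured TCP pose, the force, the opening and the grip force at its end, in the units of the state.
- get_obs(): the state, without advancing time (a new reading comes with each control period).
- snapshot(name): name is "scene" or "top"; returns a dict with "pixels" (480x640x3 uint8, red, green, blue), "vertical_fov" (degrees; the focal length in pixels is half the picture's height over the tangent of half this angle, whatever the lens; pixels are square), "cx", "cy" (the principal point, pixels), "k1" (the pictures are not rectified: a ray, as slopes to the right and down, at radius r is drawn at 1 + k1 r^2 times it, then the intrinsics apply), "rvec" (rotation vector, rad) and "tvec" (3), from world to camera coordinates, as OpenCV has them. Camera axes: x right, y down, z forward; pixel columns grow to the right and rows downward; lengths in m; the calibration is good to about 2 mm. A picture is of the moment at which its call begins. There is no depth.
- close_job(): hands the job in; it is judged then, once.
Trained networks look in the newest picture that a camera, given by its name, has taken for a name from the list of things; names that differ only in an ending like _2 or _b are one class to them, and where a whole thing is asked for, a point or a joint stands for the part that bears it (a point fixed in the world has none). Each returns a list of dicts, best first, with "score" (0 to 1); they miss things now and then, are a little off and sometimes report something else, mostly with a low value. They report only what shows in the picture. A call takes as long as a camera call.
- masks_of(camera, query): "mask" (480x640 bool, what is visible of it) and "extent" ([left, top, right, bottom] in pixels, round what is visible of it).
- place_of(camera, query): "pixel" ([column, row] in pixels: a listed point, or the origin of a listed thing).
The state is a dict: "time": time; "joint_positions": joint angles; "qvel": joint speeds; "joint_torque": joint torques, N m; "tool_pos": TCP position; "ee_rot": TCP orientation; "wrist_force": force on the tool from outside, world axes, zero at the start; "wrist_torque": the same for the moment, N m; "width": finger opening in m; "finger_force": force on a finger pad.
Only numpy, scipy, OpenCV 4.12 (cv2) and the standard library are available. Lean on these libraries where they do the work, as an engineer would, in place of code of your own. Each camera call takes 0.05 s, during which the arm holds its last target. There are 200 camera calls.

### The job

Open the locked microscope-objective case: turn its left dial to 3 and its right dial to 7, then raise the lid until it stands about upright and let go. The lock is worn, so each dial gives a little to one side of its number: feel for it, stop when it catches, and never force a dial or the lid. Leave the things lying beside the case where they are.

Things in the scene. Friction and masses are not known exactly. Their poses are not given: they have to be found in the camera images.
- case: grey instrument case, fixed, 175 (x) x 184 (y) x 66 mm high; origin on the table 90 mm behind its front face, midway across; x to its back, y to its left, z up. Front 80 mm: lock housing, top at 66 mm, with two dials; behind it a foam-lined box, its shut lid level with the housing.
- dial_l (a joint): left dial (case y = +46 mm), rad, grows turning counter-clockwise from above. Number n is at the white index in front of the dial at n x 0.628, so 3 at 1.885; stops at -0.35 and 6.0. Its gate lies 0.1 to 0.25 rad off to one side of the number and catches within about 0.05 rad. There (whatever the right dial shows) the bolt steps some 4 mm and its pin stops the dial.
- dial_r (a joint): right dial (case y = -46 mm), built and worn like the left one; 7 is at 4.398. With the left dial caught, the bolt bears on this dial; when its gate comes under the pin, the bolt springs its whole 12 mm and both dials are held.
- dial_l_grip (a point): on the left dial's axis, 81 mm above the table, mid-height of its round fluted knob (36 mm across, 20 mm high), which stands on a dark numbered skirt 60 mm across, its top 10 mm below this point. Grip the knob from above at any yaw. A free dial turns with 0.03 to 0.09 N m; 0.3 N m is harmless, and a knob held with under 8 N slips before that.
- dial_r_grip (a point): the same on the right dial.
- bolt (a joint): travel of the lock bolt, m: 0 locked, about 0.004 when the left dial alone is caught, 0.012 free. A spring pushes it towards the case's front with 3.4 to 4.8 N. A ribbed steel thumb slide on the housing between the dials shows it.
- lid (a joint): opening of the lid, rad: 0 shut, 1.57 upright, stop at 1.75. Hinged along the case's back edge; stiff hinge, stays where it is left; lifting takes 5 to 9 N at the handle.
- lid_handle (a point): middle of the lid's handle: a round steel bar 8 mm thick, 90 mm long along the case's y, 34 mm above the lid on two posts at its ends; 70 mm before and 42 mm above the hinge when shut. Free between the posts; pinch it from above, closing along the case's x; it turns between the pads as the lid swings.
- lid_hinge (a point): middle of the lid's hinge axis (along the case's y), at the back edge, 58 mm above the table.
- objective_can: loose bystander: can with black cap, 53 across x 64 mm, standing left of the case
- film_tape: loose bystander: flat roll of tape, 58 across x 10 mm, lying right of the case
- hex_key: loose bystander: hex key, 92 x 34 x 6 mm, lying in front of the case
- lock_bolt: the lock's steel bolt, inside the housing; origin at the case's origin when locked, slides towards the case's front. Two 6 mm pins on it bear on the dials' discs, and its tongue holds a lug under the lid's front edge. More than 20 N on it (about 0.45 N m on a caught dial, or lifting the locked lid) strains the lock.

How it is judged:
On the way:
1. the bolt is free: both dials are on their gates and the thumb slide has sprung to its front end (value of joint bolt above 0.0095 m), for 0.2 s.
At the end, for the whole second after the job is handed in: The lid stands open at more than 1.15 rad (66 degrees) and still, the bolt is free (more than 9.5 mm of its 12 mm), and each dial is within half a number (0.31 rad) of its code: the left of 3, the right of 7 (value of joint bolt above 0.0095 m and value of joint dial_l between 1.575 and 2.195 rad and value of joint dial_r between 4.088 and 4.708 rad and value of joint lid above 1.15 rad and velocity of joint lid between -0.05 and 0.05 rad/s); the robot touches nothing.
It fails at once if a dial or the lid is forced against the lock: more than 20 N on the bolt (contact force between lock_bolt and anything else above 20 N).
It fails at once if a thing beside the case is knocked away by more than 20 mm (distance of any of objective_can, film_tape, hex_key from where it was at the start of the episode above 0.02 m).
It also fails if it takes over 64 s, if anything falls off the work surface, if the arm or the gripper's body presses on something with over 40 N, if the wrist force passes 120 N, or if a joint passes its speed limit or range.

## Working session

There is one attempt and no reset: what is moved stays moved. The work goes in short steps, Python scripts to look and compute and a tool call to move; the robot and the scene stay as the last step left them, time stands still between calls to the robot, and variables do not carry over. Pictures are saved under pics/ and viewed, at most 10 in all, crops included, and the job is handed in when it is done.

Besides the shell and the picture viewer there is one more tool, called after ">>>" as a command line: name --pt "numbers of a row" for each row, then --argument value for the rest. apply_moves: Moves the arm, as the interface text tells. Its arguments: {"type":"object","properties":{"commands":{"type":"array"}},"required":["commands"]}

```bash
mkdir -p pics; cat > h.py <<'E'
from bench import *
import numpy as np, cv2
def cam(s):
    f=240/np.tan(np.radians(s["vertical_fov"])/2)
    K=np.array([[f,0,s["cx"]],[0,f,s["cy"]],[0,0,1.]])
    D=np.array([s["k1"],0,0,0,0.]); R=cv2.Rodrigues(np.array(s["rvec"],float))[0]
    return K,D,R,np.array(s["tvec"],float).ravel()
def ray(s,px):
    K,D,R,t=cam(s); u=cv2.undistortPoints(np.array([[px]],float),K,D)[0,0]
    d=R.T@np.array([u[0],u[1],1]); return -R.T@t,d/np.linalg.norm(d)
def atz(s,px,z):
    o,d=ray(s,px); return o+d*(z-o[2])/d[2]
def tri(rs):
    A=0;b=0
    for o,d in rs:
        P=np.eye(3)-np.outer(d,d);A=A+P;b=b+P@o
    return np.linalg.solve(A,b)
def proj(s,p):
    K,D,R,t=cam(s); return cv2.projectPoints(np.array(p,float).reshape(-1,1,3),R,t,K,D)[0][:,0]
E
cat > a.py <<'E'
from h import *
S={c:snapshot(c) for c in("scene","top")}
for c in S: cv2.imwrite(f"pics/{c}0.png",S[c]["pixels"][:,:,::-1]); print(c,ray(S[c],(320,240)))
for q in["case","dial_l_grip","dial_r_grip","lid_handle","lid_hinge","objective_can","film_tape","hex_key"]:
    P={}
    for c in S:
        r=place_of(c,q); 
        for x in r[:2]: print(q,c,round(x["score"],2),np.round(x["pixel"],1))
        if r:P[c]=r[0]["pixel"]
    if len(P)==2: print("   ",tri([ray(S[c],P[c]) for c in S]).round(4))
o=get_obs(); print(o)
E
python3 a.py
```

```text
scene (array([ 0.02422876, -0.48307599,  0.50050899]), array([ 0.52501381,  0.71277612, -0.46509213]))
top (array([0.29463535, 0.13896221, 1.02751808]), array([ 0.17630351,  0.006092  , -0.984317  ]))
case scene 0.84 [310.9 277.7]
case scene 0.51 [269.5 239. ]
case top 0.87 [308.2 235.9]
case top 0.53 [301.7 216.9]
    [0.4826 0.1661 0.0081]
dial_l_grip scene 0.84 [268.4 238.9]
dial_l_grip scene 0.69 [259.7 306.1]
dial_l_grip top 0.87 [278.4 262.7]
    [0.4254 0.2088 0.0868]
dial_r_grip scene 0.82 [305.4 259.7]
dial_r_grip top 0.93 [335.9 258.5]
    [0.4363 0.1188 0.0821]
lid_handle scene 0.83 [316.2 228.4]
lid_handle scene 0.22 [342.  238.1]
lid_handle top 0.94 [303.6 216.4]
    [0.4978 0.1708 0.0989]
lid_hinge scene 0.74 [342.3 236.4]
lid_hinge top 0.56 [300.1 180.9]
    [0.5649 0.1802 0.0584]
objective_can top 0.65 [224.5 224.6]
film_tape scene 0.78 [361.6 321.7]
film_tape top 0.57 [393.4 246.9]
    [0.4705 0.0194 0.0024]
hex_key scene 0.6 [257.6 307.1]
hex_key top 0.73 [311.  305.7]
    [ 0.3663  0.1582 -0.0009]
{'time': 0.9, 'joint_positions': array([ 1.02490764e+00,  8.71748916e-02,  1.37068865e+00, -7.43277276e-06,
        1.68359130e+00, -1.03122464e-01]), 'qvel': array([ 1.80682633e-03,  7.30803079e-04,  2.27008527e-05, -1.01489088e-03,
       -2.94650936e-03,  8.18071148e-04]), 'joint_torque': array([ 3.70308608e-04, -3.40035224e+01, -3.02599096e+01,  7.15660932e-02,
        2.37403787e-02, -1.91556705e-05]), 'tool_pos': array([0.23567272, 0.49697602, 0.20552538]), 'ee_rot': array([3.14145633e+00, 2.15330607e-05, 2.69882559e+00]), 'wrist_force': array([ 0.2118701 ,  0.24033183, -0.14946879]), 'wrist_torque': array([ 0.01543477, -0.01190785,  0.01265842]), 'finger_force': 0.0, 'width': 0.09401912535478148}
```

```bash
python3 - <<'E'
import cv2
t=cv2.imread("pics/top0.png");s=cv2.imread("pics/scene0.png")
a=cv2.resize(t[165:325,205:420],None,fx=3.6,fy=3.6,interpolation=cv2.INTER_CUBIC)
cv2.imwrite("pics/topc.png",a)
b=cv2.resize(s[180:355,220:420],None,fx=3.4,fy=3.4,interpolation=cv2.INTER_CUBIC)
cv2.imwrite("pics/scec.png",b)
E
```

```text
(no output)
```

View pics/topc.png

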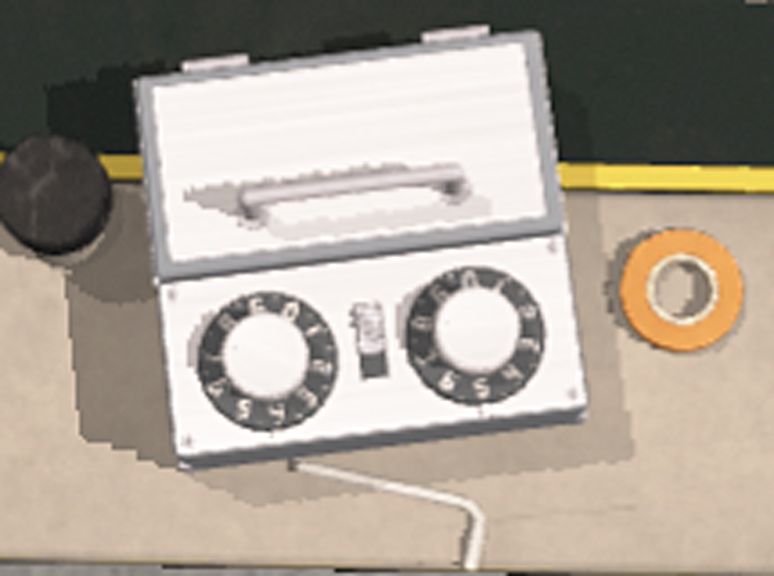

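View pics/scec.png

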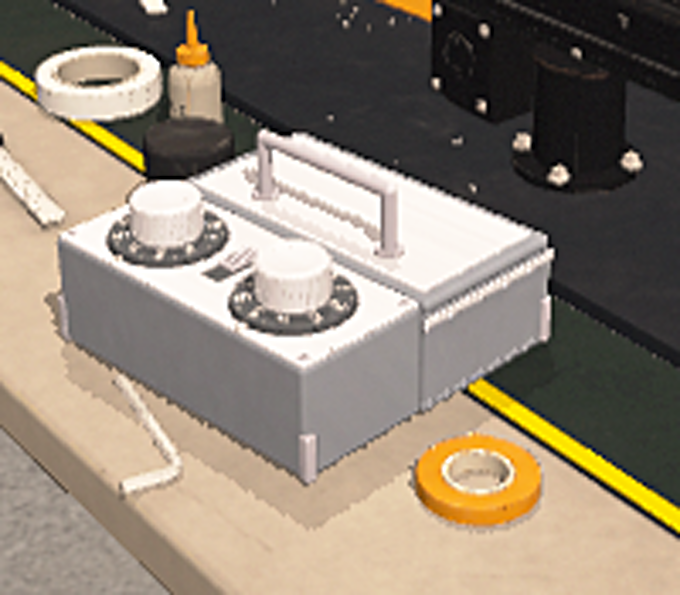

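View pics/top0.png

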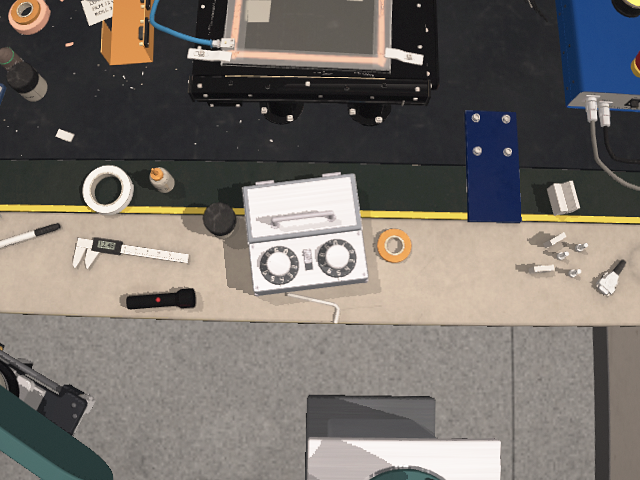

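```bash
cat > fit.py <<'E'
from h import *
from scipy.optimize import least_squares
S={c:snapshot(c) for c in("scene","top")}
L={"dial_l_grip":(0,0,0)}
loc={"case":(0,0,0),"dial_l_grip":(None,.046,.081),"dial_r_grip":(None,-.046,.081),"lid_handle":(.015,0,.100),"lid_hinge":(.085,0,.058)}
obs=[]
for q in loc:
    for c in S:
        r=place_of(c,q)
        if r: obs.append((c,q,r[0]["pixel"],1))
k=3.6
for l,p in [((-.09,.092,.066),(182,458)),((-.09,-.092,.066),(585,408)),((.085,.092,.066),(135,80)),((.085,-.092,.066),(540,32))]:
    obs.append(("top",l,(p[0]/k+205,p[1]/k+165),.7))
def W(v,l):
    c,s=np.cos(v[2]),np.sin(v[2]); x=v[3] if l[0] is None else l[0]
    return [v[0]+c*x-s*l[1],v[1]+s*x+c*l[1],l[2]]
def res(v): return np.concatenate([(proj(S[c],W(v,loc[q] if isinstance(q,str) else q))[0]-p)*w for c,q,p,w in obs])
f=least_squares(res,[.48,.166,.13,-.05],loss="soft_l1"); v=f.x
print(v.round(4)); print([(o[0],o[1],r.round(1)) for o,r in zip(obs,res(v).reshape(-1,2))])
for n in("dial_l_grip","dial_r_grip","lid_handle","lid_hinge"): print(n,np.round(W(v,loc[n]),4))
np.save("v.npy",v)
# dial strips: angle cw-from-front in numbers; number n at index+ (n-th)/.628 clockwise
out=[]
for y in(.046,-.046):
    th=np.linspace(-np.pi,np.pi,760); rr=np.linspace(.035,.016,110)
    P=[]
    for r in rr:
        for a in th: # a clockwise from front(-x): front->left(+y)
            P.append(W(v,(v[3]-r*np.cos(a),y+r*np.sin(a),.071)))
    m=proj(S["top"],P).astype(np.float32).reshape(110,760,2)
    im=cv2.remap(S["top"]["pixels"],m[...,0],m[...,1],cv2.INTER_CUBIC)[:,:,::-1].copy()
    for n in range(-5,6): cv2.line(im,(int(380+n*75.9),0),(int(380+n*75.9),8),(0,0,255),1)
    out.append(im)
cv2.imwrite("pics/strip.png",np.vstack(out))
try: print(grip_point_offset)
except Exception as e: print(e)
E
python3 fit.py
```

```text
[ 0.4834  0.1697  0.1417 -0.053 ]
[('scene', 'case', array([1.7, 0.3])), ('top', 'case', array([-2. ,  0.6])), ('scene', 'dial_l_grip', array([-1.8, -0.7])), ('top', 'dial_l_grip', array([-0.2,  0.7])), ('scene', 'dial_r_grip', array([-0. , -1.8])), ('top', 'dial_r_grip', array([ 3.2, -1.6])), ('scene', 'lid_handle', array([-0.4,  0.6])), ('top', 'lid_handle', array([-0.1,  1.3])), ('scene', 'lid_hinge', array([0.1, 0. ])), ('top', 'lid_hinge', array([1.1, 0. ])), ('top', (-0.09, 0.092, 0.066), array([-1.6, -0.1])), ('top', (-0.09, -0.092, 0.066), array([ 1.2, -0.1])), ('top', (0.085, 0.092, 0.066), array([ 0.1, -1.4])), ('top', (0.085, -0.092, 0.066), array([-0.1, -1.3]))]
dial_l_grip [0.4244 0.2078 0.081 ]
dial_r_grip [0.4374 0.1167 0.081 ]
lid_handle [0.4983 0.1718 0.1   ]
lid_hinge [0.5676 0.1817 0.058 ]
0.0188
```

View pics/strip.png

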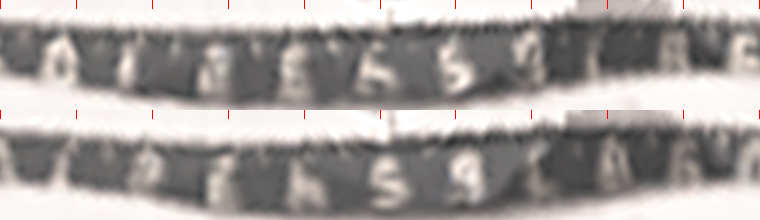

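```bash
cat > ref.py <<'E'
from h import *
S={c:snapshot(c) for c in("top","scene")}
v=np.load("v.npy")
G={"l":[.4244,.2078],"r":[.4374,.1167]}
for n,g in G.items():
    for c in S:
        p=proj(S[c],g+[.071])[0]; im=cv2.cvtColor(S[c]["pixels"],cv2.COLOR_RGB2GRAY)
        m=(im<125).astype(np.uint8); w=np.zeros_like(m)
        e=proj(S[c],[[g[0]+.037*np.cos(a),g[1]+.037*np.sin(a),.071] for a in np.linspace(0,6.28,40)])
        cv2.fillPoly(w,[e.astype(np.int32)],1); m=cv2.morphologyEx(m*w,cv2.MORPH_CLOSE,np.ones((3,3)))
        N,lab,st,_=cv2.connectedComponentsWithStats(m); i=1+np.argmax(st[1:,4])
        h=cv2.convexHull(np.argwhere(lab==i)[:,::-1].astype(np.int32))
        q=np.array([atz(S[c],x[0].astype(float),.070)[:2] for x in h],np.float32)
        from scipy.optimize import least_squares
        f=least_squares(lambda z:np.hypot(*(q-z[:2]).T)-z[2],[*g,.03],loss="soft_l1",f_scale=.001)
        print(n,c,f.x.round(4),st[i,4])
E
python3 ref.py
```

```text
l top [0.4245 0.2091 0.0302] 572
l scene [0.4211 0.2043 0.0302] 248
r top [0.438  0.1184 0.0302] 575
r scene [0.4345 0.1144 0.0308] 315
```

>>> apply_moves --pt "0 0 0 0.03 -0.04 0 100" --pt "0 0 0 0.06 -0.08 0 100" --pt "0 0 0 0.09 -0.12 0 100" --pt "0 0 0 0.12 -0.16 0 100" --pt "0 0 0 0.15 -0.2 0 100"

```text
time: 2.1
tool_pos: [0.3865, 0.2954, 0.2057]
ee_rot: [3.141, 0.0, 2.699]
wrist_force: [0.1, 0.1, -0.7]
width: 0.0942
finger_force: 0.0
```

>>> apply_moves --pt "0 0 0 0.0095 -0.0225 -0.021 100" --pt "0 0 0 0.019 -0.045 -0.042 100" --pt "0 0 0 0.028 -0.067 -0.065 100" --pt "0 0 0 0.0375 -0.09 -0.1 100" --pt "0 0 0 0.0375 -0.09 -0.131 100"

```text
time: 2.6
tool_pos: [0.4242, 0.2047, 0.0736]
ee_rot: [-3.142, 0.002, 2.695]
wrist_force: [0.2, 1.4, 0.1]
width: 0.0941
finger_force: 0.0
```

>>> apply_moves --pt "0 0 0 0 0 0 70" --pt "0 0 0 0 0 0 55" --pt "0 0 0 0 0 0 48" --pt "0 0 0 0 0 0 44" --pt "0 0 0 0 0 0 42"

```text
time: 3.1
tool_pos: [0.4241, 0.2077, 0.0762]
ee_rot: [3.139, 0.002, 2.7]
wrist_force: [-0.1, -0.0, -0.1]
width: 0.0573
finger_force: 0.0
```

```bash
python3 - <<'E'
from h import *
o=get_obs(); print(o["tool_pos"],o["wrist_force"],o["wrist_torque"],o["width"],o["finger_force"],o["joint_positions"])
a=snapshot("scene")["pixels"];b=snapshot("top")["pixels"]
f=lambda i:cv2.resize(i,(400,400),interpolation=cv2.INTER_CUBIC)
cv2.imwrite("pics/g1.png",np.hstack([f(a[160:320,210:370]),f(b[200:310,230:340+0])])[:,:,::-1])
E
```

```text
[0.42408257 0.20770641 0.07616183] [-0.05268277 -0.01251705 -0.14515927] [-0.02055988 -0.01879009  0.0042489 ] 0.05732378117865794 0.0 [ 3.35217251e-01 -2.51579482e-02  1.74679845e+00  9.51146277e-05
  1.41678540e+00 -7.93587778e-01]
```

View pics/g1.png

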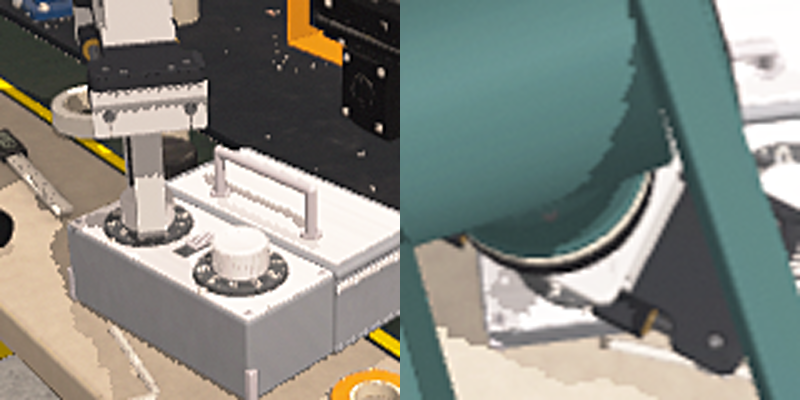

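>>> apply_moves --pt "0 0 0 0 0 0 40" --pt "0 0 0 0 0 0 39" --pt "0 0 0 0 0 0 38.5" --pt "0 0 0 0 0 0 38" --pt "0 0 0 0 0 0 38"

```text
time: 3.7
tool_pos: [0.425, 0.2105, 0.0751]
ee_rot: [3.132, 0.001, 2.699]
wrist_force: [4.8, 8.4, -4.2]
width: 0.0361
finger_force: 5.2
```

>>> apply_moves --pt "0 0 0 0.0015 0.0035 0 38" --pt "0 0 0 0.0015 0.0035 0 38" --pt "0 0 0 0.0015 0.0035 0 38" --pt "0 0 0 0.0015 0.0035 0 38" --pt "0 0 0 0.0015 0.0035 0 38"

```text
time: 4.2
tool_pos: [0.425, 0.2106, 0.0749]
ee_rot: [3.141, 0.001, 2.699]
wrist_force: [2.1, 1.4, 2.8]
width: 0.036
finger_force: 4.0
```

```bash
python3 - <<'E'
from h import *
o=get_obs(); print(o["tool_pos"],o["wrist_force"],o["wrist_torque"],o["width"],o["finger_force"],o["ee_rot"])
E
```

```text
[0.42499826 0.21063044 0.07489275] [2.12402819 1.35759709 2.75907467] [ 0.18544073 -0.17451227  0.05055188] 0.03597207832060931 3.9974758769938035 [3.14050529e+00 5.63725370e-04 2.69862189e+00]
```

>>> apply_moves --pt "0 0 -0.08 0 0 0 37.5" --pt "0 0 -0.16 0 0 0 37.5" --pt "0 0 -0.24 0 0 0 37.5" --pt "0 0 -0.32 0 0 0 37.5" --pt "0 0 -0.36 0 0 0 37.5"

```text
time: 4.7
tool_pos: [0.4253, 0.2111, 0.0749]
ee_rot: [3.139, 0.0, 2.337]
wrist_force: [1.1, 1.8, 2.1]
width: 0.0358
finger_force: 11.8
```

```bash
cat > s.py <<'E'
from h import *
o=get_obs(); print(o["tool_pos"].round(4),"F",o["wrist_force"].round(2),"T",o["wrist_torque"].round(3),round(o["width"],4),round(o["finger_force"],1),"yaw",o["ee_rot"][2].round(4),"q",o["joint_positions"].round(2),o["time"])
E
python3 s.py
```

```text
[0.4253 0.2111 0.0749] F [1.13 1.79 2.12] T [ 0.371 -0.271  0.184] 0.0358 11.8 yaw 2.3367 q [ 0.34 -0.02  1.74  0.    1.41 -0.43] 4.7
```

>>> apply_moves --pt "0 0 0 0 0 0 37.8" --pt "0 0 0 0 0 0 37.8" --pt "0 0 -0.01 0 0 0 37.8" --pt "0 0 -0.02 0 0 0 37.8" --pt "0 0 -0.03 0 0 0 37.8"

```text
time: 5.2
tool_pos: [0.4253, 0.2111, 0.0749]
ee_rot: [3.139, 0.0, 2.308]
wrist_force: [3.6, 3.4, 1.7]
width: 0.0356
finger_force: 7.0
```

```bash
python3 s.py; python3 - <<'E'
from h import *
a=snapshot("scene")["pixels"]
cv2.imwrite("pics/g2.png",cv2.resize(a[225:285,240:340],(800,480),interpolation=cv2.INTER_CUBIC)[:,:,::-1])
E
```

```text
[0.4253 0.2111 0.0749] F [3.61 3.36 1.74] T [ 0.801 -0.611  0.102] 0.0356 7.0 yaw 2.3084 q [ 0.34 -0.02  1.74  0.    1.42 -0.4 ] 5.2
```

View pics/g2.png

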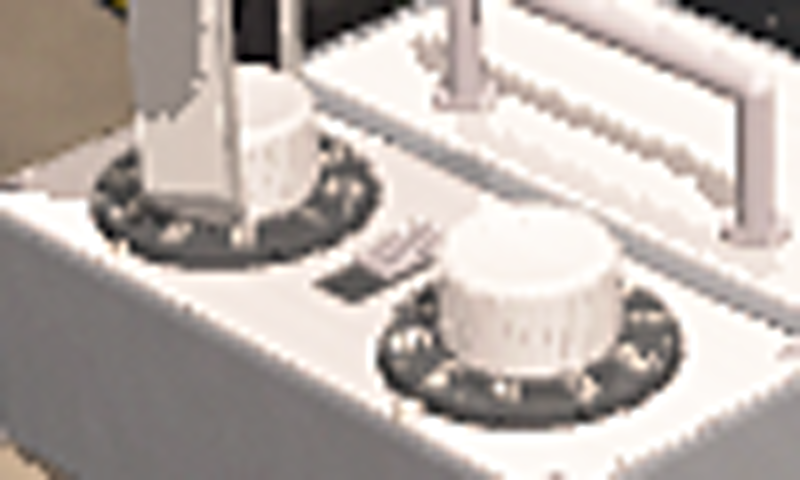

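>>> apply_moves --pt "0 0 -0.01 0 0 0 37.8" --pt "0 0 -0.02 0 0 0 37.8" --pt "0 0 -0.03 0 0 0 37.8" --pt "0 0 -0.04 0 0 0 37.8" --pt "0 0 -0.05 0 0 0 37.8"

```text
time: 5.75
tool_pos: [0.4254, 0.2111, 0.0749]
ee_rot: [3.139, 0.0, 2.258]
wrist_force: [3.5, 4.3, 1.8]
width: 0.0357
finger_force: 7.0
```

```bash
python3 s.py
```

```text
[0.4254 0.2111 0.0749] F [3.48 4.27 1.78] T [ 0.802 -0.623  0.131] 0.0357 7.0 yaw 2.2584 q [ 0.34 -0.02  1.74  0.    1.41 -0.35] 5.75
```

>>> apply_moves --pt "0 0 -0.01 0 0 0 37.8" --pt "0 0 -0.02 0 0 0 37.8" --pt "0 0 -0.03 0 0 0 37.8" --pt "0 0 -0.04 0 0 0 37.8" --pt "0 0 -0.05 0 0 0 37.8"

```text
time: 6.25
tool_pos: [0.4254, 0.2111, 0.0749]
ee_rot: [3.139, -0.0, 2.208]
wrist_force: [3.1, 4.2, 1.6]
width: 0.0358
finger_force: 7.0
```

```bash
python3 s.py
```

```text
[0.4254 0.2111 0.0749] F [3.12 4.18 1.55] T [ 0.843 -0.584  0.122] 0.0358 7.0 yaw 2.2084 q [ 0.34 -0.02  1.74  0.    1.41 -0.3 ] 6.25
```

>>> apply_moves --pt "0 0 -0.01 0 0 0 37.8" --pt "0 0 -0.02 0 0 0 37.8" --pt "0 0 -0.03 0 0 0 37.8" --pt "0 0 -0.04 0 0 0 37.8" --pt "0 0 -0.05 0 0 0 37.8"

```text
time: 6.75
tool_pos: [0.4255, 0.2112, 0.0749]
ee_rot: [3.139, -0.0, 2.158]
wrist_force: [4.2, 4.6, 1.4]
width: 0.0357
finger_force: 7.0
```

```bash
python3 s.py
```

```text
[0.4255 0.2112 0.0749] F [4.22 4.64 1.42] T [ 0.829 -0.667  0.126] 0.0357 7.0 yaw 2.1585 q [ 0.34 -0.02  1.74  0.    1.41 -0.25] 6.75
```

>>> apply_moves --pt "0 0 -0.01 0 0 0 37.8" --pt "0 0 -0.02 0 0 0 37.8" --pt "0 0 -0.03 0 0 0 37.8" --pt "0 0 -0.04 0 0 0 37.8" --pt "0 0 -0.05 0 0 0 37.8"

```text
time: 7.25
tool_pos: [0.4256, 0.2112, 0.0749]
ee_rot: [3.139, -0.0, 2.108]
wrist_force: [3.6, 3.6, 1.3]
width: 0.0358
finger_force: 7.0
```

```bash
python3 s.py
```

```text
[0.4256 0.2112 0.0749] F [3.61 3.61 1.3 ] T [ 0.82  -0.62   0.117] 0.0358 7.0 yaw 2.1084 q [ 0.34 -0.02  1.74  0.    1.41 -0.2 ] 7.25
```

>>> apply_moves --pt "0 0 -0.01 0 0 0 37.8" --pt "0 0 -0.02 0 0 0 37.8" --pt "0 0 -0.03 0 0 0 37.8" --pt "0 0 -0.04 0 0 0 37.8" --pt "0 0 -0.05 0 0 0 37.8"

```text
time: 7.75
tool_pos: [0.4256, 0.2113, 0.0749]
ee_rot: [3.139, -0.001, 2.058]
wrist_force: [4.2, 3.7, 2.1]
width: 0.0356
finger_force: 7.0
```

```bash
cat >> s.py <<'E'
import os
a=snapshot("scene")["pixels"]
c=a[248:264,278:296].astype(int)
if not os.path.exists("ref.npy"): np.save("ref.npy",c)
print("slide diff",np.abs(c-np.load("ref.npy")).mean().round(2),"dark",(c.mean(2)<110).sum())
cv2.imwrite("last.png",a[:,:,::-1])
E
python3 s.py
```

```text
[0.4256 0.2113 0.0749] F [4.23 3.74 2.08] T [ 0.854 -0.685  0.112] 0.0356 7.0 yaw 2.0583 q [ 0.34 -0.02  1.74  0.    1.41 -0.15] 7.75
slide diff 0.0 dark 73
```

>>> apply_moves --pt "0 0 -0.01 0 0 0 37.8" --pt "0 0 -0.02 0 0 0 37.8" --pt "0 0 -0.03 0 0 0 37.8" --pt "0 0 -0.04 0 0 0 37.8" --pt "0 0 -0.05 0 0 0 37.8"

```text
time: 8.3
tool_pos: [0.4257, 0.2113, 0.075]
ee_rot: [3.138, -0.001, 2.008]
wrist_force: [3.2, 5.1, 1.6]
width: 0.036
finger_force: 7.0
```

```bash
python3 s.py
```

```text
[0.4257 0.2113 0.075 ] F [3.16 5.07 1.61] T [ 0.876 -0.739  0.053] 0.036 7.0 yaw 2.0083 q [ 0.34 -0.02  1.74  0.    1.41 -0.1 ] 8.3
slide diff 5.41 dark 75
```

```bash
python3 - <<'E'
import cv2
a=cv2.imread("last.png")
cv2.imwrite("pics/g3.png",cv2.resize(a[225:285,240:340],(800,480),interpolation=cv2.INTER_CUBIC))
E
```

```text
(no output)
```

View pics/g3.png

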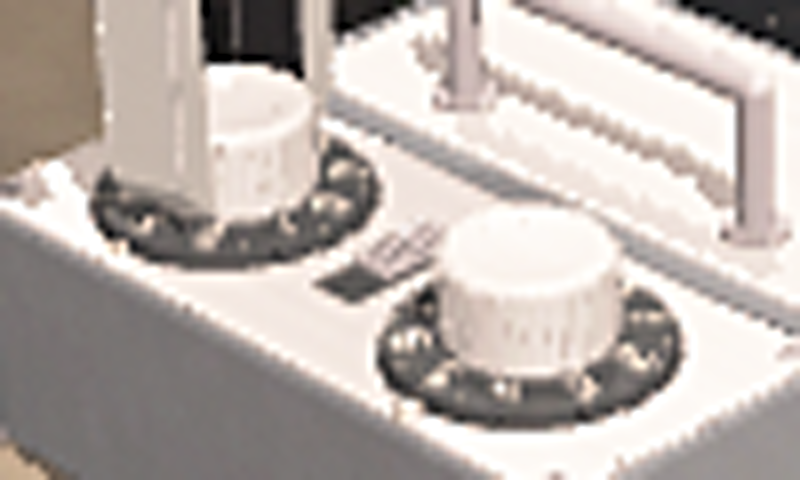

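>>> apply_moves --pt "0 0 -0.01 0 0 0 37.8" --pt "0 0 -0.02 0 0 0 37.8" --pt "0 0 -0.03 0 0 0 37.8" --pt "0 0 -0.04 0 0 0 37.8" --pt "0 0 -0.05 0 0 0 37.8"

```text
time: 8.85
tool_pos: [0.4257, 0.2113, 0.0749]
ee_rot: [3.138, -0.001, 1.958]
wrist_force: [4.9, 5.1, 1.3]
width: 0.0358
finger_force: 7.0
```

```bash
python3 s.py
```

```text
[0.4257 0.2113 0.0749] F [4.92 5.11 1.34] T [ 0.878 -0.768  0.061] 0.0358 7.0 yaw 1.9583 q [ 0.34 -0.02  1.74  0.    1.41 -0.05] 8.85
slide diff 10.21 dark 72
```

>>> apply_moves --pt "0 0 -0.01 0 0 0 37.8" --pt "0 0 -0.02 0 0 0 37.8" --pt "0 0 -0.03 0 0 0 37.8" --pt "0 0 -0.04 0 0 0 37.8" --pt "0 0 -0.05 0 0 0 37.8"

```text
time: 9.4
tool_pos: [0.4258, 0.2113, 0.0749]
ee_rot: [3.138, -0.001, 1.908]
wrist_force: [4.6, 5.0, 2.1]
width: 0.0354
finger_force: 7.1
```

```bash
python3 s.py
```

```text
[0.4258 0.2113 0.0749] F [4.63 5.01 2.06] T [ 0.865 -0.734  0.027] 0.0354 7.1 yaw 1.9081 q [ 0.34 -0.02  1.74  0.    1.41  0.  ] 9.4
slide diff 11.86 dark 71
```

>>> apply_moves --pt "0 0 -0.01 0 0 0 37.8" --pt "0 0 -0.02 0 0 0 37.8" --pt "0 0 -0.03 0 0 0 37.8" --pt "0 0 -0.04 0 0 0 37.8" --pt "0 0 -0.05 0 0 0 37.8"

```text
time: 9.95
tool_pos: [0.4259, 0.2113, 0.0749]
ee_rot: [3.138, -0.001, 1.858]
wrist_force: [5.3, 6.1, 1.1]
width: 0.0355
finger_force: 7.1
```

```bash
python3 - <<'E'
s=open('s.py').read().replace("248:264,278:296","254:264,278:298").replace("ref.npy","ref2.npy").replace('a=snapshot("scene")["pixels"]\n','a=snapshot("scene")["pixels"]\nif not os.path.exists("ref2.npy"): np.save("ref2.npy",cv2.imread("g0.png")[254:264,278:298,::-1].astype(int))\n')
open('s.py','w').write(s)
E
cp last.png g0.png; python3 s.py
```

```text
[0.4259 0.2113 0.0749] F [5.29 6.08 1.09] T [ 0.943 -0.799  0.038] 0.0355 7.1 yaw 1.8581 q [ 0.34 -0.02  1.74  0.    1.41  0.05] 9.95
slide diff 12.33 dark 36
```

>>> apply_moves --pt "0 0 -0.01 0 0 0 37.8" --pt "0 0 -0.02 0 0 0 37.8" --pt "0 0 -0.03 0 0 0 37.8" --pt "0 0 -0.04 0 0 0 37.8" --pt "0 0 -0.05 0 0 0 37.8"

```text
time: 10.5
tool_pos: [0.426, 0.2113, 0.0749]
ee_rot: [3.138, -0.001, 1.808]
wrist_force: [4.3, 4.3, 0.7]
width: 0.0359
finger_force: 7.1
```

```bash
python3 s.py
```

```text
[0.426  0.2113 0.0749] F [4.3  4.35 0.67] T [ 0.921 -0.83   0.067] 0.0359 7.1 yaw 1.8081 q [ 0.34 -0.02  1.74  0.    1.41  0.1 ] 10.5
slide diff 11.98 dark 37
```

```bash
python3 - <<'E'
import cv2,numpy as np
f=lambda n:cv2.resize(cv2.imread(n)[235:275,245:325],(800,290),interpolation=cv2.INTER_CUBIC)
cv2.imwrite("pics/g4.png",np.vstack([f("g0.png"),f("last.png")]))
E
```

```text
(no output)
```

View pics/g4.png

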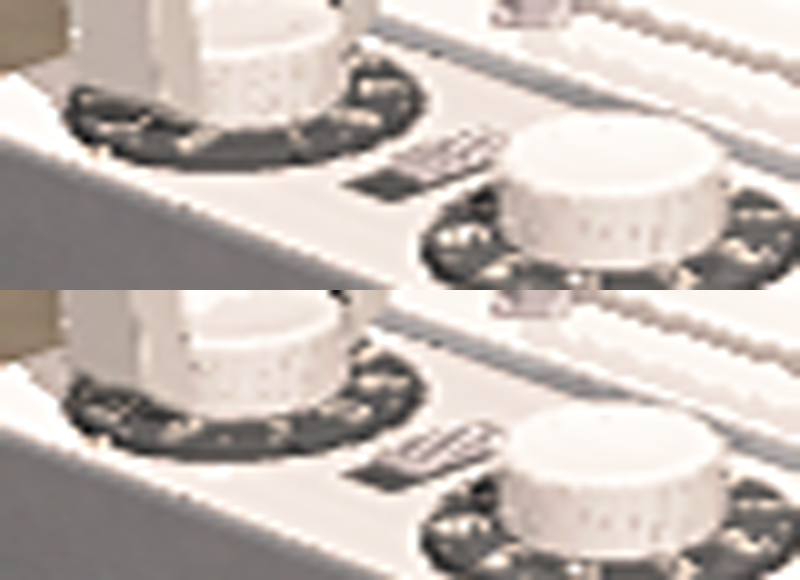

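>>> apply_moves --pt "0 0 0.01 0 0 0 50" --pt "0 0 0.01 0 0 0 62" --pt "0 0 0.01 0 0 0 65" --pt "0 0 0.01 0 0 0.02 65" --pt "0 0 0.01 0 0 0.04 70"

```text
time: 11.05
tool_pos: [0.4231, 0.2095, 0.1134]
ee_rot: [-3.137, 0.001, 1.818]
wrist_force: [-0.1, -0.1, -0.1]
width: 0.0647
finger_force: 0.0
```

>>> apply_moves --pt "0 0 -0.14 0.004 -0.025 0 70" --pt "0 0 -0.28 0.008 -0.05 0 70" --pt "0 0 -0.42 0.012 -0.075 0 70" --pt "0 0 -0.56 0.0143 -0.0897 0 70" --pt "0 0 -0.7 0.0143 -0.0897 0 70"

```text
time: 11.55
tool_pos: [0.4383, 0.1185, 0.1138]
ee_rot: [-3.14, 0.003, 1.11]
wrist_force: [-0.6, 0.8, 0.3]
width: 0.0659
finger_force: 0.0
```

```bash
python3 s.py
```

```text
[0.4383 0.1185 0.1138] F [-0.56  0.83  0.25] T [-0.044  0.113  0.01 ] 0.0659 0.0 yaw 1.1099 q [ 0.14 -0.09  1.73 -0.    1.5   0.6 ] 11.55
slide diff 19.3 dark 31
```

>>> apply_moves --pt "0 0 0 0 0 -0.015 70" --pt "0 0 0 0 0 -0.03 70" --pt "0 0 0 0 0 -0.039 70" --pt "0 0 0 0 0 -0.039 60" --pt "0 0 0 0 0 -0.039 50"

```text
time: 12.1
tool_pos: [0.4388, 0.1208, 0.0755]
ee_rot: [-3.141, 0.0, 1.12]
wrist_force: [-0.2, 0.2, 1.1]
width: 0.0533
finger_force: 0.0
```

>>> apply_moves --pt "0 0 0 0 0 0 42" --pt "0 0 0 0 0 0 40" --pt "0 0 0 0 0 0 39" --pt "0 0 0 0 0 0 38" --pt "0 0 0 0 0 0 37.8"

```text
time: 12.6
tool_pos: [0.4403, 0.1205, 0.0762]
ee_rot: [3.138, -0.001, 1.119]
wrist_force: [3.0, -1.2, 0.5]
width: 0.0353
finger_force: 1.8
```

```bash
python3 s.py
```

```text
[0.4403 0.1205 0.0762] F [ 3.04 -1.24  0.5 ] T [-0.3   -0.582 -0.028] 0.0353 1.8 yaw 1.1187 q [ 0.14 -0.06  1.78 -0.    1.42  0.6 ] 12.6
slide diff 43.87 dark 40
```

>>> apply_moves --pt "0 0 0 0 0 0 37.5" --pt "0 0 0.06 0 0 0 37.5" --pt "0 0 0.12 0 0 0 37.5" --pt "0 0 0.18 0 0 0 37.5" --pt "0 0 0.24 0 0 0 37.5"

```text
time: 13.15
tool_pos: [0.4399, 0.1206, 0.0762]
ee_rot: [3.139, -0.0, 1.361]
wrist_force: [3.9, -1.5, 2.2]
width: 0.0354
finger_force: 8.0
```

```bash
python3 s.py
```

```text
[0.4399 0.1206 0.0762] F [ 3.91 -1.54  2.25] T [-0.396 -0.639 -0.095] 0.0354 8.0 yaw 1.3608 q [ 0.14 -0.06  1.78 -0.    1.42  0.35] 13.15
slide diff 46.58 dark 30
```

>>> apply_moves --pt "0 0 0.1 0 0 0 37.5" --pt "0 0 0.2 0 0 0 37.5" --pt "0 0 0.3 0 0 0 37.5" --pt "0 0 0.4 0 0 0 37.5" --pt "0 0 0.5 0 0 0 37.5"

```text
time: 13.7
tool_pos: [0.4392, 0.1206, 0.0762]
ee_rot: [3.141, 0.0, 1.861]
wrist_force: [2.8, -1.7, 2.3]
width: 0.0355
finger_force: 7.9
```

```bash
python3 s.py
```

```text
[0.4392 0.1206 0.0762] F [ 2.8  -1.69  2.35] T [-0.414 -0.278 -0.119] 0.0355 7.9 yaw 1.8615 q [ 0.14 -0.06  1.78 -0.    1.42 -0.15] 13.7
slide diff 41.08 dark 30
```

>>> apply_moves --pt "0 0 0.02 0 0 0 37.5" --pt "0 0 0.04 0 0 0 37.5" --pt "0 0 0.06 0 0 0 37.5" --pt "0 0 0.08 0 0 0 37.5" --pt "0 0 0.1 0 0 0 37.5"

```text
time: 14.25
tool_pos: [0.439, 0.1206, 0.0762]
ee_rot: [3.141, 0.0, 1.958]
wrist_force: [-0.1, -2.5, 6.9]
width: 0.0356
finger_force: 7.8
```

```bash
python3 s.py; python3 - <<'E'
from h import *
S=snapshot("scene"); v=np.load("v.npy")
P=[];c,s=np.cos(v[2]),np.sin(v[2])
print(proj(S,[[.4395-c*.03,.1207-s*.03,.066],[.4395,.1207,.071]]))
cv2.imwrite("pics/g5.png",cv2.resize(S["pixels"][225:295,250:350],(800,560),interpolation=cv2.INTER_CUBIC)[:,:,::-1])
E
```

```text
[0.439  0.1206 0.0762] F [-0.05 -2.55  6.89] T [-0.501 -0.101 -0.025] 0.0356 7.8 yaw 1.958 q [ 0.14 -0.06  1.78 -0.    1.42 -0.24] 14.25
slide diff 40.9 dark 32
[[292.10938916 274.42889196]
 [305.73645342 264.75583338]]
```

View pics/g5.png

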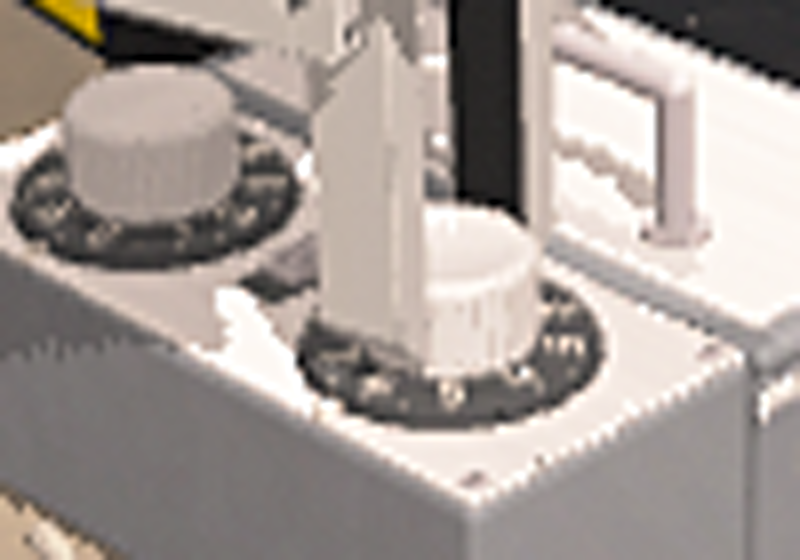

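>>> apply_moves --pt "0 0 0.01 0 0 0 37.5" --pt "0 0 0.03 0 0 0 37.5" --pt "0 0 0.05 0 0 0 37.5" --pt "0 0 0.06 0 0 0 37.5" --pt "0 0 0.07 0 0 0 37.5"

```text
time: 14.85
tool_pos: [0.4389, 0.1205, 0.0762]
ee_rot: [-3.141, 0.001, 2.028]
wrist_force: [-0.4, -3.0, 6.0]
width: 0.0356
finger_force: 7.8
```

```bash
echo 'print(a[257:263,279:290].mean(2).round().astype(int))' >> s.py; python3 s.py
```

```text
[0.4389 0.1205 0.0762] F [-0.44 -2.98  5.99] T [-0.494 -0.126 -0.029] 0.0356 7.8 yaw 2.0277 q [ 0.14 -0.06  1.78 -0.    1.42 -0.31] 14.85
slide diff 41.58 dark 33
[[187 185 203 189 178 142 136 139 142 133 156]
 [192 197 202 137 142 148 151 143 141 141 137]
 [194 140 104  77  92 135 142 152 137 123  84]
 [106  61  50  61  67  83  96 128  87  80  86]
 [174 235  99  47  59  62  59  75 116 184 184]
 [187 255 255 236  74  64 119 182 181 194 198]]
```

>>> apply_moves --pt "0 0 0.01 0 0 0 37.5" --pt "0 0 0.02 0 0 0 37.5" --pt "0 0 0.03 0 0 0 37.5" --pt "0 0 0.04 0 0 0 37.5" --pt "0 0 0.05 0 0 0 37.5"

```text
time: 15.4
tool_pos: [0.4388, 0.1205, 0.0762]
ee_rot: [-3.141, 0.0, 2.078]
wrist_force: [0.3, -1.8, 6.8]
width: 0.0349
finger_force: 7.8
```

```bash
python3 s.py
```

```text
[0.4388 0.1205 0.0762] F [ 0.26 -1.82  6.77] T [-0.559 -0.035 -0.093] 0.0349 7.8 yaw 2.0777 q [ 0.14 -0.06  1.78 -0.    1.42 -0.36] 15.4
slide diff 43.27 dark 34
[[188 184 202 182 175 137 133 161 137 136 159]
 [192 197 202 134 145 149 147 142 158 139 138]
 [196 143 103  85 110 136 144 152 131 121  85]
 [108  67  53  63  73  88 112 132  85  81  86]
 [175 142  78  51  58  61  66  67  88 185 185]
 [194 188 182 240  70  63 118 182 179 196 197]]
```

>>> apply_moves --pt "0 0 0.01 0 0 0 37.5" --pt "0 0 0.02 0 0 0 37.5" --pt "0 0 0.03 0 0 0 37.5" --pt "0 0 0.04 0 0 0 37.5" --pt "0 0 0.05 0 0 0 37.5"

```text
time: 15.95
tool_pos: [0.4388, 0.1204, 0.0761]
ee_rot: [-3.141, 0.0, 2.128]
wrist_force: [0.0, -3.2, 6.0]
width: 0.0353
finger_force: 7.8
```

```bash
python3 s.py
```

```text
[0.4388 0.1204 0.0761] F [ 0.01 -3.22  5.98] T [-0.557  0.042 -0.008] 0.0353 7.8 yaw 2.1278 q [ 0.14 -0.06  1.78 -0.    1.42 -0.41] 15.95
slide diff 44.35 dark 34
[[188 185 204 184 145 130 160 136 134 161 131]
 [192 196 177 144 151 148 124 141 159 144 126]
 [194 142  90 113 134 142 151 155 137 120  83]
 [108  67  54  74  87 113 136 128  87  81 119]
 [175 144  80  55  61  71  69  62  88 184 189]
 [193 190 184 147  80  65 118 183 177 196 200]]
```

>>> apply_moves --pt "0 0 0.01 0 0 0 37.5" --pt "0 0 0.02 0 0 0 37.5" --pt "0 0 0.03 0 0 0 37.5" --pt "0 0 0.04 0 0 0 37.5" --pt "0 0 0.04 0 0 0 37.5"

```text
time: 16.5
tool_pos: [0.4387, 0.1204, 0.0761]
ee_rot: [-3.141, 0.0, 2.168]
wrist_force: [-0.3, -2.0, 6.1]
width: 0.0356
finger_force: 7.7
```

```bash
python3 s.py
```

```text
[0.4387 0.1204 0.0761] F [-0.28 -2.04  6.13] T [-0.55  -0.041  0.054] 0.0356 7.7 yaw 2.1678 q [ 0.14 -0.06  1.78 -0.    1.42 -0.45] 16.5
slide diff 45.79 dark 30
[[187 187 176 181 136 138 143 134 139 143 139]
 [192 177 147 141 152 139 128 158 145 138 126]
 [195 135 148 150 146 138 159 148 130 121  82]
 [108  79 125 135 153 151 139 124  84  75 121]
 [176 141  88  86 128 123  85  61  87 184 191]
 [193 188 180 143  66  67 118 179 178 197 201]]
```

>>> apply_moves --pt "0 0 0.01 0 0 0 37.5" --pt "0 0 0.02 0 0 0 37.5" --pt "0 0 0.03 0 0 0 37.5" --pt "0 0 0.04 0 0 0 37.5" --pt "0 0 0.04 0 0 0 37.5"

```text
time: 17.05
tool_pos: [0.4387, 0.1203, 0.0761]
ee_rot: [-3.141, 0.0, 2.208]
wrist_force: [-0.6, -2.2, 5.9]
width: 0.035
finger_force: 7.8
```

```bash
python3 s.py
```

```text
[0.4387 0.1203 0.0761] F [-0.56 -2.19  5.86] T [-0.582  0.011 -0.004] 0.035 7.8 yaw 2.2075 q [ 0.14 -0.06  1.78 -0.    1.42 -0.49] 17.05
slide diff 50.75 dark 33
[[189 188 192 154 171 139 135 156 140 133 162]
 [192 158 141 156 128 134 156 145 143 142 141]
 [155 149 145 136 136 165 152 190 126 123  86]
 [113 121 133 148 151 133 130 140  83  80  87]
 [178 124 120 124 137 117  83  60  88 185 187]
 [193 182 137 125 101  67 118 181 178 197 202]]
```

>>> apply_moves --pt "0 0 0 0 0 0 37.5" --pt "0 0 0 0 0 0 37.5" --pt "0 0 0 0 0 0 37.5" --pt "0 0 0 0 0 0 37.5" --pt "0 0 0 0 0 0 37.5"

```text
time: 17.6
tool_pos: [0.4386, 0.1203, 0.0761]
ee_rot: [-3.141, 0.0, 2.207]
wrist_force: [0.4, -1.8, 6.4]
width: 0.0353
finger_force: 7.8
```

```bash
python3 s.py
```

```text
[0.4386 0.1203 0.0761] F [ 0.35 -1.8   6.35] T [-0.57   0.01  -0.047] 0.0353 7.8 yaw 2.2074 q [ 0.14 -0.06  1.78 -0.    1.42 -0.49] 17.6
slide diff 50.6 dark 33
[[189 187 192 154 172 139 135 155 139 134 162]
 [192 160 141 157 130 135 157 145 143 141 142]
 [156 150 145 137 138 165 150 192 124 124  85]
 [115 121 135 149 152 133 131 140  82  80  88]
 [177 123 120 124 137 117  82  61  89 184 188]
 [194 181 137 124 103  67 116 179 178 196 202]]
```

>>> apply_moves --pt "0 0 0.01 0 0 0 37.5" --pt "0 0 0.02 0 0 0 37.5" --pt "0 0 0.02 0 0 0 37.5" --pt "0 0 0.02 0 0 0 37.5" --pt "0 0 0.02 0 0 0 37.5"

```text
time: 18.15
tool_pos: [0.4386, 0.1203, 0.0761]
ee_rot: [-3.141, 0.0, 2.227]
wrist_force: [-0.5, -2.8, 5.4]
width: 0.0354
finger_force: 7.8
```

```bash
python3 s.py
```

```text
[0.4386 0.1203 0.0761] F [-0.53 -2.78  5.36] T [-0.521  0.033 -0.038] 0.0354 7.8 yaw 2.2274 q [ 0.14 -0.06  1.78 -0.    1.42 -0.51] 18.15
slide diff 50.99 dark 33
[[189 187 193 154 171 140 136 156 140 133 161]
 [193 158 140 157 129 136 157 145 145 142 140]
 [155 151 145 137 136 165 151 190 125 123  85]
 [113 122 134 148 151 133 132 140  81  80  88]
 [177 123 121 124 136 116  83  59  88 184 186]
 [192 181 136 124 103  67 117 181 177 195 200]]
```

>>> apply_moves --pt "0 0 0 0 0 0 50" --pt "0 0 0 0 0 0 60" --pt "0 0 0 0 0 0.005 62" --pt "0 0 0 0 0 0.035 62" --pt "0 0 -0.1 0 0 0.065 62"

```text
time: 18.7
tool_pos: [0.4376, 0.1209, 0.14]
ee_rot: [-3.138, -0.002, 2.126]
wrist_force: [0.7, 0.2, 0.6]
width: 0.058
finger_force: 0.0
```

>>> apply_moves --pt "0 0 -0.14 0.02 0.018 0 55" --pt "0 0 -0.28 0.04 0.036 0 55" --pt "0 0 -0.41 0.06 0.0547 0 55" --pt "0 0 -0.415 0.06 0.0547 0 50" --pt "0 0 -0.415 0.06 0.0547 0 50"

```text
time: 19.2
tool_pos: [0.4984, 0.1756, 0.1398]
ee_rot: [-3.139, 0.0, 1.716]
wrist_force: [0.4, -1.1, -0.4]
width: 0.0469
finger_force: 0.0
```

```bash
python3 s.py; python3 - <<'E'
from h import *
S=snapshot("scene")
for q in("lid_handle",):
  for r in place_of("scene",q)[:2]: print(r, atz(S,r["pixel"],.1))
print(proj(S,[[.499,.1755,.1]]))
f=lambda r:cv2.resize(r,(400,400),interpolation=cv2.INTER_CUBIC)
cv2.imwrite("pics/g6.png",np.hstack([f(S["pixels"][140:300,240:400]),f(S["pixels"][235:285,270:320])])[:,:,::-1])
E
```

```text
[0.4984 0.1756 0.1398] F [ 0.42 -1.13 -0.35] T [0.019 0.092 0.052] 0.0469 0.0 yaw 1.7158 q [0.23 0.06 1.53 0.   1.55 0.09] 19.2
slide diff 32.31 dark 23
[[255 253 254 234 232 199 190 237 194 188 245]
 [254 227 203 240 186 192 238 208 192 235 221]
 [242 229 214 188 200 247 217 255 215 199 111]
 [131 161 208 219 225 196 201 227 130  99 146]
 [246 186 125 166 232 173 122 107 148 253 254]
 [253 251 222 189 157 124 177 252 249 255 255]]
{'pixel': [313.1, 229.3], 'score': 0.6} [0.49064113 0.16946239 0.1       ]
{'pixel': [342.6, 234.0], 'score': 0.49} [0.51889047 0.12446065 0.1       ]
[[314.94907908 226.72028123]]
```

View pics/g6.png

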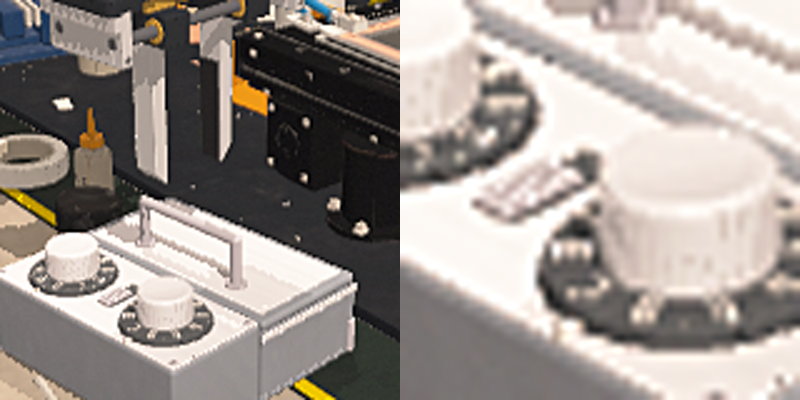

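```bash
python3 - <<'E'
from h import *
S=snapshot("scene");T=snapshot("top")
o,d1=ray(S,(336,152));_,d2=ray(S,(400,178));n=np.cross(d1,d2)
for px in((320,80),(320,92),(320,103)):
    c,d=ray(T,px);print(px,c+d*(n@(o-c))/(n@d))
E
```

```text
(320, 80) [0.70995574 0.15003589 0.13459386]
(320, 92) [0.68310947 0.1494193  0.1491012 ]
(320, 103) [0.65953019 0.14887777 0.16184311]
```

>>> apply_moves --pt "0 0 0 0 0 -0.02 50" --pt "0 0 0 0 0 -0.04 50" --pt "0 0 0 0 0 -0.057 50" --pt "0 0 0 0 0 -0.057 50" --pt "0 0 0 0 0 -0.057 30"

```text
time: 19.95
tool_pos: [0.4988, 0.1752, 0.0838]
ee_rot: [-3.142, 0.0, 1.714]
wrist_force: [-0.1, 0.5, 0.7]
width: 0.0417
finger_force: 0.0
```

>>> apply_moves --pt "0 0 0 0 0 0 22" --pt "0 0 0 0 0 0 14" --pt "0 0 0 0 0 0 9" --pt "0 0 0 0 0 0 7.5" --pt "0 0 0 0 0 0 7"

```text
time: 20.45
tool_pos: [0.4991, 0.1755, 0.0839]
ee_rot: [3.141, -0.0, 1.714]
wrist_force: [0.1, -0.4, 1.8]
width: 0.007
finger_force: 19.2
```

```bash
python3 s.py|head -2
```

```text
[0.4991 0.1755 0.0839] F [ 0.12 -0.36  1.76] T [-0.086  0.138 -0.008] 0.007 19.2 yaw 1.7138 q [ 0.23  0.1   1.6  -0.    1.44  0.09] 20.45
slide diff 31.53 dark 26
```

>>> apply_moves --pt "0 0 0 0.0005 0 0.0007 6" --pt "0 0 0 0.0009 0.0001 0.0014 6" --pt "0 0 0 0.0013 0.0002 0.0021 6" --pt "0 0 0 0.0018 0.0002 0.0028 6" --pt "0 0 0 0.0022 0.0003 0.0035 6"

```text
time: 21.0
tool_pos: [0.5, 0.1756, 0.0855]
ee_rot: [-3.138, 0.0, 1.714]
wrist_force: [0.1, 0.3, -7.7]
width: 0.0069
finger_force: 30.0
```

```bash
python3 s.py|head -1; python3 - <<'E'
import numpy as np
p=lambda a:np.array([.0816*np.cos(2.6012-a)+.07,.0816*np.sin(2.6012-a)-.042])
for a0,n in((.05,.1),(.45,.1),(.95,.1)):
  for k in range(1,6):
    d=p(a0+n*k)-p(a0); print(round(a0+n*k,2),(d[0]*.99).round(4),(d[0]*.14).round(4),d[1].round(4))
  if a0==.05: pass
E
```

```text
[0.5    0.1756 0.0855] F [ 0.1   0.26 -7.71] T [ 0.044  0.3   -0.02 ] 0.0069 30.0 yaw 1.7138 q [0.23 0.1  1.6  0.   1.45 0.09] 21.0
0.15 0.0048 0.0007 0.0065
0.25 0.0103 0.0015 0.0126
0.35 0.0163 0.0023 0.018
0.45 0.0228 0.0032 0.0228
0.55 0.0298 0.0042 0.0269
0.55 0.007 0.001 0.0041
0.65 0.0143 0.002 0.0075
0.75 0.0219 0.0031 0.0102
0.85 0.0298 0.0042 0.012
0.95 0.0378 0.0053 0.0131
1.05 0.0081 0.0011 0.0002
1.15 0.0161 0.0023 -0.0003
1.25 0.0241 0.0034 -0.0017
1.35 0.0319 0.0045 -0.0039
1.45 0.0394 0.0056 -0.0068
```

>>> apply_moves --pt "0 0 0 0.001 0.0001 0.0013 6" --pt "0 0 0 0.002 0.0003 0.0026 6" --pt "0 0 0 0.003 0.0004 0.0039 6" --pt "0 0 0 0.004 0.0006 0.0052 6" --pt "0 0 0 0.0048 0.0007 0.0065 6"

```text
time: 21.55
tool_pos: [0.5055, 0.1764, 0.0935]
ee_rot: [-3.14, 0.0, 1.714]
wrist_force: [-5.0, 0.3, -5.1]
width: 0.0068
finger_force: 30.0
```

```bash
python3 s.py|head -1
```

```text
[0.5055 0.1764 0.0935] F [-5.03  0.32 -5.14] T [-0.086  0.952  0.002] 0.0068 30.0 yaw 1.7138 q [0.23 0.11 1.58 0.   1.46 0.09] 21.55
```

>>> apply_moves --pt "0 0 0 0.0055 0.0008 0.0061 6" --pt "0 0 0 0.0115 0.0016 0.0115 6" --pt "0 0 0 0.018 0.0025 0.0163 6" --pt "0 0 0 0.0215 0.003 0.0185 6" --pt "0 0 0 0.025 0.0035 0.0204 6"

```text
time: 22.1
tool_pos: [0.5298, 0.18, 0.1154]
ee_rot: [-3.139, -0.0, 1.714]
wrist_force: [-8.8, -0.5, -0.2]
width: 0.0067
finger_force: 30.0
```

```bash
python3 s.py|head -1
```

```text
[0.5298 0.18   0.1154] F [-8.79 -0.55 -0.22] T [-0.225  1.824  0.004] 0.0067 30.0 yaw 1.714 q [0.23 0.15 1.49 0.   1.51 0.08] 22.1
```

>>> apply_moves --pt "0 0 0 0.0073 0.001 0.0034 6" --pt "0 0 0 0.0149 0.0021 0.0061 6" --pt "0 0 0 0.0228 0.0032 0.0079 6" --pt "0 0 0 0.0268 0.0038 0.0086 6" --pt "0 0 0 0.0308 0.0043 0.009 6"

```text
time: 22.65
tool_pos: [0.5621, 0.1847, 0.1266]
ee_rot: [3.14, -0.001, 1.714]
wrist_force: [-8.2, -0.5, 3.5]
width: 0.0071
finger_force: 30.0
```

```bash
python3 s.py|head -1
```

```text
[0.5621 0.1847 0.1266] F [-8.23 -0.52  3.45] T [-0.167  1.729  0.012] 0.0071 30.0 yaw 1.714 q [0.22 0.21 1.39 0.   1.54 0.08] 22.65
```

>>> apply_moves --pt "0 0 0 0.0081 0.0011 0.0002 6" --pt "0 0 0 0.0161 0.0023 -0.0003 6" --pt "0 0 0 0.0241 0.0034 -0.0017 6" --pt "0 0 0 0.0319 0.0045 -0.0039 6" --pt "0 0 0 0.0394 0.0056 -0.0068 6"

```text
time: 23.2
tool_pos: [0.6029, 0.1906, 0.121]
ee_rot: [3.136, -0.001, 1.714]
wrist_force: [-7.3, 0.5, 4.0]
width: 0.007
finger_force: 30.0
```

```bash
python3 s.py|head -1
```

```text
[0.6029 0.1906 0.121 ] F [-7.35  0.51  4.  ] T [-0.09   1.511  0.025] 0.007 30.0 yaw 1.7141 q [0.22 0.29 1.3  0.   1.54 0.07] 23.2
```

>>> apply_moves --pt "0 0 0 0 0 0 15" --pt "0 0 0 0 0 0 20" --pt "0 0 0 0 0 0 23" --pt "0 0 0 0 0 0 23" --pt "0 0 0 0 0 0 23"

```text
time: 23.75
tool_pos: [0.6013, 0.1898, 0.1162]
ee_rot: [3.141, 0.0, 1.714]
wrist_force: [-0.3, -0.3, 0.5]
width: 0.0217
finger_force: 0.0
```

```bash
python3 s.py|head -1
```

```text
[0.6013 0.1898 0.1162] F [-0.3  -0.3   0.52] T [-0.085  0.136 -0.034] 0.0217 0.0 yaw 1.7137 q [ 0.22  0.3   1.3  -0.    1.54  0.07] 23.75
```

>>> apply_moves --pt "0 0 0 0 0 0.015 23" --pt "0 0 0 0 0 0.03 23" --pt "0 0 0 0 0 0.06 23" --pt "0 0 0 0 0 0.1 23" --pt "0 0 0 0 0 0.13 23"

```text
time: 24.3
tool_pos: [0.6018, 0.19, 0.2509]
ee_rot: [3.137, -0.0, 1.714]
wrist_force: [1.0, 0.8, 0.4]
width: 0.0211
finger_force: 0.0
```

```bash
python3 s.py|head -1; python3 - <<'E'
from h import *
S={c:snapshot(c) for c in("scene","top")}
P={}
for c in S:
    r=place_of(c,"lid_handle"); print(c,[(x["pixel"],round(x["score"],2)) for x in r[:2]]); P[c]=r
    for z in(.12,):
        if r: print(atz(S[c],r[0]["pixel"],z))
print({a:proj(S["scene"],[[.5695+.99*.0816*np.cos(2.6012-a),.1855+.14*.0816*np.cos(2.6012-a),.058+.0816*np.sin(2.6012-a)]]).round(1) for a in(0,1.0,1.45)})
if all(P.values()): print(tri([ray(S[c],P[c][0]["pixel"]) for c in S]))
E
```

```text
[0.6018 0.19   0.2509] F [1.01 0.83 0.4 ] T [-0.037  0.037  0.052] 0.0211 0.0 yaw 1.7138 q [ 0.22  0.26  1.08 -0.    1.79  0.07] 24.3
scene [([356.4, 193.7], 0.63)]
[0.61816352 0.20637353 0.12      ]
top []
{0: array([[315.5, 226.5]]), 1.0: array([[342.3, 194.1]]), 1.45: array([[355.7, 192.1]])}
```

```bash
python3 -c "
from bench import *
print(close_job())"
```

```text
the job is handed in; nothing more can be done
None
```

I opened the case and handed the job in at about 24.5 s of robot time. Both dials caught at their gates (left about 1.8 rad, right about 4.26 rad by my estimate), the thumb slide sprang to its front end, and I left the lid at about 1.45 rad with the gripper clear. No verdict came back, and I did not check the can, tape and hex key with a final picture.

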